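# Close up the circuit board test fixture

## Task

Close up the board test fixture on the bench by pushing with the fingertips: first gently push the tray with the circuit board all the way in against its back stop, then gently push the standing cover over and down until it lies fully shut above the board. Do not lift the tray or the board, and leave the capacitor, the pot of screws and the cardboard box where they stand.

Things in the scene. Friction and masses are not known exactly. Their poses are not given: they have to be found in the camera images.
- fixture: Test fixture, fixed. Origin on the bench under the tray's home place; x points from the tray's open end to the hinge end. Aluminium base x -130 to +80, y +-67, 10 mm thick; black guide rails along x (y 49.5 to 59.5 either side, top 24 mm up); back stop, face at x = +35; hinge posts beside it, x 36 to 56, top 47. Behind the hinge (x over 66) is only bare base plate. All mm.
- tray: Grey tray, 150 to 230 g, loose on the base between the rails (2 mm play each side), slides along the fixture's x. Origin: centre of the underside of its flat body, 70 (x) by 95 mm, rim 9 mm high; axes as the fixture's. A tongue to -x ends in an upright push tab. Fully in, its origin is at the fixture's x = 0, 10 mm above the bench; it starts 50 to 85 mm out to -x.
- push_tab (a point): Middle of the outer (-x) face of the tray's upright push tab, 16 mm above the tray's underside (26 mm above the bench), 73 mm from the tray's origin along -x. The tab is 36 wide, 6 thick, and its top is 38 mm above the bench. Push it along the fixture's +x.
- board: Small circuit board with components, 50 by 75 by 25 mm, lying loose in the tray's rim. Origin at the centre of its underside. Its top is 39 mm above the bench.
- cover (a joint): Angle of the hinged cover in rad: 0 lying shut (level), grows as it opens; at the start 1.2 to 1.55 (nearly upright), stop at 1.75. The hinge is stiff: the cover stays where it is left, does not fall shut, and yields to about 1 to 2 N pushed at its free edge.
- cover_hinge (a point): Middle of the cover's hinge axis, 54 mm above the bench, at the fixture's x = +60 mm. The axis runs along the fixture's y. Axes as the fixture's.
- cover_edge (a point): Middle of the free edge of the cover's outer face. Cover: aluminium plate 118 mm wide along the hinge, 6 thick (hinge axis at mid thickness), reaching 92 mm from the axis. The outer face looks to the fixture's +x while the cover stands, and up when shut (then 57 mm above the bench). Black contact block on the inner face. Site x: along the plate to the hinge, z: out of the outer face.
- capacitor: Bystander: dark blue upright cylinder capacitor, 36 by 36 by 52 mm high; origin at the centre of its underside. Leave it.
- screw_pot: Bystander: round whitish pot of screws, 66 by 66 by 38 mm high; origin at the centre of its underside. Leave it.
- kraft_box: Bystander: brown cardboard box, 60 by 85 by 40 mm high; origin at the centre of its underside. Leave it.
There are look-alikes about, which are no part of the job. What is shaped like the tray but turquoise is not meant.

How it is judged:
By the outcome, as a careful person would: the job done as asked, in the order asked, and still so for the second after the job is handed in, with the robot touching nothing.
It also fails if it takes over 48 s, if anything falls off the work surface, if the arm or the gripper's body presses on something with over 40 N, if the wrist force passes 120 N, or if a joint passes its speed limit or range.

## Robot

A 7-joint arm with a two-finger parallel gripper is mounted at the origin on the work surface; the furniture and walls round the work are solid. World frame = base frame: x ahead of the robot, y to its left, z up, the work surface at z = 0. Lengths are in mm, angles in rad, forces in N, time in s.
With the tool pointing down it reaches from about 425 to 1025 mm from the base axis. Payload 3.6 kg.
Tool frame: the origin (TCP) lies at the very end of the fingers, on their centre line; the grasp point (between the pads) lies 19 mm behind it (bot.tcp_to_grasp is the distance from the TCP to the grasp point, in mm); z points along the fingers, y is the line along which they close (so a half turn about z gives the same grasp; the last joint's range is limited). The gripper opens to 85 mm and grips with 20 to 120 N. Pads are 22 mm wide; open, the fingers measure 114 mm over their backs; the gripper's body (76 mm by 85 mm) begins 54 mm behind the grasp point. The pads swing forward as they close: fully open they stand 13 mm farther back than shut.
Start: joints at [-1.435, 0.591, 0.048, 1.609, -0.033, 0.943, -0.034], TCP at [164.431, 706.11, 231.302] pointing down, gripper open.
Joint ranges: [-2.69, 2.69], [-0.47, 2.24], [-1.27, 1.36], [0.19, 2.51], [-1.53, 4.68], [0.08, 2.07], [-3.09, 3.09]. Speed limits (rad/s): [2.57, 2.57, 3.14, 3.14, 3.14, 3.14, 3.14].

## Interface

Orientations are given as a rotation vector (axis times angle).
In Python, from plant import bot gives the robot as it stands.
- The arm moves only by the shell command python3 -m creep 'ROWS' [FORCE]. ROWS is JSON, a list of rows, each a list of 3 entries, a list of its own where there are three numbers: the opening in per cent of the stroke, from 0 (shut) to 100 (fully open), then the shift along the tool's x, y, z in mm, then the turn, a rotation vector about the tool's x, y, z in degrees. In form: [[grip, [x, y, z], [rx, ry, rz]], ...]. A call has 1 to 12 rows; each row is the pose to reach, as a shift and turn from the pose commanded when the call began, along the tool's axes at that moment; what a row does not reach only later rows make up. A row lasts 1/12 s, in which the tool goes at most 41.7 mm and 7.16 degrees, less where a joint would pass 70% of its speed; a pose out of reach is approached as far as the arm can. A call with a gripper value outside its range is refused whole. The fingers move at their own pace and stop on an object; FORCE is the grip in N (left out, the last holds). Time passes only in rows, so rows that repeat a pose let the fingers close. It gives the time, the measured TCP pose, the force, the opening and the grip force at its end, in the units of the state.
- bot.get_state(): the state, without advancing time (a new reading comes with each control period).
- bot.snapshot(name): name is "side" or "top"; returns the picture (384x512x3 uint8, red, green, blue); there is no depth.
- bot.camera_params(name): a dict with "vertical_fov" (degrees; the focal length in pixels is half the picture's height over the tangent of half this angle, whatever the lens; pixels are square), "cx", "cy" (the principal point, pixels), "pose" (4x4, takes a point from camera to world coordinates). Camera axes: x right, y down, z forward; pixel columns grow to the right and rows downward; lengths in mm; the calibration is good to about 2 mm. A picture is of the moment at which its call begins. camera_params takes no time and is no camera call.
- bot.finish_job(): hands the job in; it is judged then, once.
The state is a dict: "time": time; "joint_positions": joint angles; "dq": joint speeds; "effort": joint torques, N m; "tool_pos": TCP position; "ee_rot": TCP orientation; "ft_force": force on the tool from outside, world axes, zero at the start; "torque": the same for the moment, N m; "gripper_width": finger opening in mm; "grasp_force": force on a finger pad.
Only numpy, scipy, OpenCV 4.12 (cv2) and the standard library are available. Lean on these libraries where they do the work, as an engineer would, in place of code of your own. Each camera call takes 0.05 s, during which the arm holds its last target. There are 200 camera calls.

## Working session

There is one attempt and no reset: what is moved stays moved. The work goes in short steps, Python scripts to look and compute and a shell command to move; the robot and the scene stay as the last step left them, time stands still between calls to the robot, and variables do not carry over. Pictures are saved under pics/ and viewed, at most 10 in all, crops included, and the job is handed in when it is done.

```bash
mkdir -p pics; ls
python3 - <<'E'
from plant import bot
import cv2,numpy as np
for n in("top","side"):
    im=bot.snapshot(n); cv2.imwrite(f"pics/{n}0.png",im[:,:,::-1])
    p=bot.camera_params(n); print(n,p["vertical_fov"],p["cx"],p["cy"],np.round(p["pose"],3).tolist())
s=bot.get_state();print(s)
E
```

```text
pics
top 44.66678778954603 259.97420788757165 181.7041150561778 [[0.018, -0.992, 0.125, 285.225], [-1.0, -0.015, 0.025, -129.04], [-0.023, -0.126, -0.992, 1386.271], [0.0, 0.0, 0.0, 1.0]]
side 46.15323871628284 258.9019555203051 191.12019383366086 [[0.994, 0.097, -0.057, 528.939], [0.112, -0.901, 0.42, -602.201], [-0.011, -0.423, -0.906, 1083.462], [0.0, 0.0, 0.0, 1.0]]
{'time': 0.1, 'joint_positions': array([-1.43551267,  0.59208115,  0.04830181,  1.6096796 , -0.03327129,
        0.94268071, -0.03368294]), 'dq': array([ 0.00051587, -0.00040164, -0.00062386, -0.0051928 , -0.00190102,
       -0.00147328, -0.00086988]), 'effort': array([ 4.56521884e-03, -5.49993002e+01,  1.55338459e+00, -1.98824304e+01,
        9.76473908e-03,  3.82860933e-03,  2.55732139e-06]), 'tool_pos': array([164.25381399, 705.39508042, 230.22180479]), 'ee_rot': array([-0.35839617, -3.1209857 ,  0.00320833]), 'ft_force': array([ 0.86282755, -0.72843913, -0.49370059]), 'torque': array([ 0.01106581, -0.02232993,  0.00518616]), 'grasp_force': 0.0, 'gripper_width': 85.38072670600266}
```

View pics/top0.png

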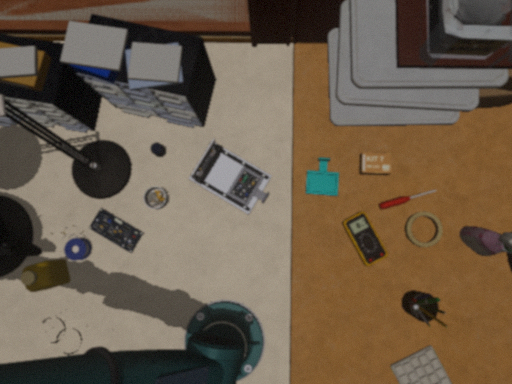

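View pics/side0.png

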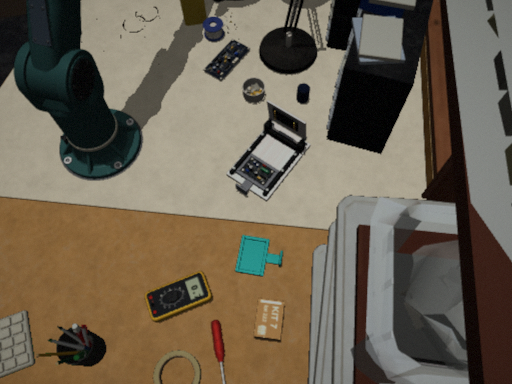

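The top view shows the fixture at (232,177). Its tray tab is near (264,196) and its hinge end near (213,150). The look-alike is the turquoise tray at (322,180), and the other board at (117,229) is loose on the bench. I choose the grey tray in the fixture and will check it in close crops. The capacitor is at (158,149), the pot at (157,197) and the cardboard box at (375,162).

Run:
```python
import cv2
a=cv2.imread("pics/top0.png")[130:220,180:280]
b=cv2.imread("pics/side0.png")[95:205,215:315]
cv2.imwrite("pics/c1.png",cv2.resize(a,None,fx=6.5,fy=6.5,interpolation=cv2.INTER_CUBIC))
cv2.imwrite("pics/c2.png",cv2.resize(b,None,fx=5.4,fy=5.4,interpolation=cv2.INTER_CUBIC))
```

```text
(no output)
```

View pics/c1.png

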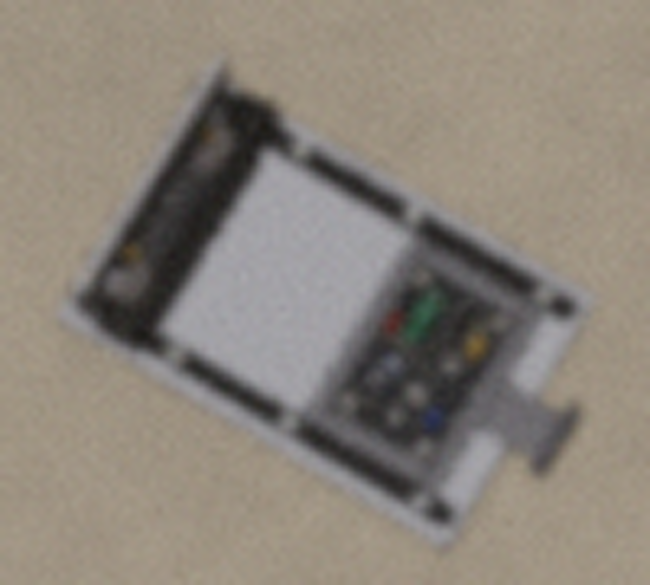

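View pics/c2.png

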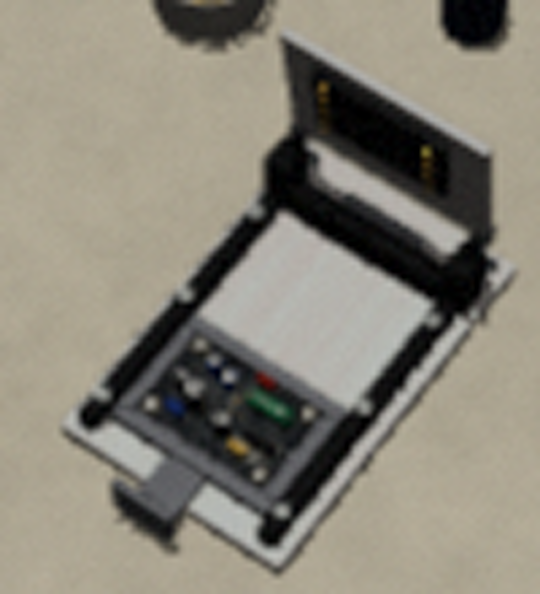

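The crops confirm the grey tray with the board and tab. In c1 the tab's top is near (560,440) and the cover's free edge runs from (222,62) to (80,300). In c2 the cover stands with its edge corners at (283,35) and (490,155). The area behind the hinge is clear apart from the pot and the capacitor farther back.

```bash
cat > h.py <<'E'
from plant import bot
import cv2,numpy as np
from scipy.optimize import least_squares
from scipy.spatial.transform import Rotation as R
def proj(n,P):
    c=bot.camera_params(n);T=np.array(c["pose"]);f=192/np.tan(np.radians(c["vertical_fov"]/2))
    q=(np.asarray(P,float)-T[:3,3])@T[:3,:3]
    return q[:,:2]/q[:,2:]*f+[c["cx"],c["cy"]]
def ray(n,uv,z):
    c=bot.camera_params(n);T=np.array(c["pose"]);f=192/np.tan(np.radians(c["vertical_fov"]/2))
    d=T[:3,:3]@[(uv[0]-c["cx"])/f,(uv[1]-c["cy"])/f,1];return T[:3,3]+d*(z-T[2,3])/d[2]
def world(p,P): # p: x,y,yaw
    P=np.asarray(P,float);c,s=np.cos(p[2]),np.sin(p[2])
    return np.c_[p[0]+c*P[:,0]-s*P[:,1],p[1]+s*P[:,0]+c*P[:,1],P[:,2]]
E
cat > fit.py <<'E'
from h import *
t=lambda u,v:(179.6+u/6.5,129.6+v/6.5)
s=lambda u,v:(214.6+u/5.4,94.6+v/5.4)
def model(p):
    d,a=p[3],p[4]
    ex=60-92*np.cos(a)+3*np.sin(a);ez=54+92*np.sin(a)+3*np.cos(a)
    top=[[-130,-67,10],[-130,67,10],[-73-d,-18,38],[-73-d,18,38],[ex,-59,ez]]
    side=[[-130,67,10],[-130,-67,10],[80,-67,10],[-73-d,18,38],[-73-d,-18,38],[ex,59,ez],[ex,-59,ez]]
    return proj("top",world(p,top)),proj("side",world(p,side))
mt=np.array([t(592,300),t(447,545),t(578,410),t(543,474),t(222,62)])
ms=np.array([s(65,425),s(278,572),s(515,270),s(113,485),s(170,532),s(283,35),s(490,155)])
r=lambda p:np.r_[(model(p)[0]-mt).ravel(),(model(p)[1]-ms).ravel()]
x0=ray("top",(232,177),10)
o=least_squares(r,[x0[0],x0[1],1.0,65,1.4],x_scale=[10,10,.1,10,.1],loss="soft_l1")
print(np.round(o.x,3));print(np.round(r(o.x).reshape(-1,2),1).tolist())
np.save("fix.npy",o.x)
for n,uv,z in(("top",(158,149),52),("top",(157,197),38)):print(ray(n,uv,z))
c=R.from_rotvec(bot.get_state()["ee_rot"]).as_matrix();print(c.round(3))
p=o.x;print("tab",world(p,[[-73-p[3],0,26]]),"edge",world(p,[[60-92*np.cos(p[4])+3*np.sin(p[4]),0,54+92*np.sin(p[4])]]))
E
python3 fit.py
```

```text
[488.362  17.208   1.049  78.671   1.392]
[[1.0, -1.5], [0.0, -0.5], [0.9, -1.6], [-0.1, -0.8], [0.6, -2.3], [-1.5, -0.0], [-0.5, -0.3], [0.3, -0.7], [-1.5, -0.1], [-0.9, -1.4], [-0.6, -0.7], [-0.2, 0.1]]
[545.10467209 203.8304036   52.        ]
[405.75874076 203.72761335  38.        ]
[[-0.974  0.227 -0.   ]
 [ 0.227  0.974 -0.002]
 [-0.    -0.002 -1.   ]]
tab [[ 412.79924458 -114.30028077   26.        ]] edge [[511.58510678  57.62486837 144.53755763]]
```

Run:
```python
from h import *
r=lambda n,uv,z=0:print(n,uv,ray(n,uv,z)[:2].round())
r("top",(100,168));r("top",(205,125));r("top",(160,122));r("side",(330,143));r("side",(381,153));r("side",(288,50))
p=np.load("fix.npy")
print(proj("top",[[164,705,230]]))
M=R.from_rotvec(bot.get_state()["ee_rot"]).as_matrix();o=bot.get_state()["tool_pos"]
for P in([95,420,230],[430,150,230],[400,-130,230]):print(P,((np.array(P)-o)@M).round())
print(world(p,[[-120-73-0,0,0],[-120-73+15,0,0],[110,0,0]]).round())
# camera check of post height: top end of post
```

```text
top (100, 168) [494. 391.]
top (205, 125) [632.  76.]
top (160, 122) [639. 215.]
side (330, 143) [641.  68.]
side (381, 153) [782.  51.]
side (288, 50) [496. 390.]
[[-68.38808087 284.13038403]]
[95, 420, 230] [   3. -294.    1.]
[430, 150, 230] [-385. -481.    1.]
[400, -130, 230] [-419. -760.    2.]
[[ 392. -150.    0.]
 [ 400. -137.    0.]
 [ 543.  113.    0.]]
```

```bash
python3 -m creep '[[0,[0,-294,-20],[0,0,0]],[0,[0,-294,-20],[0,0,0]],[0,[0,-294,-20],[0,0,0]],[0,[0,-294,-20],[0,0,0]],[0,[0,-294,-20],[0,0,0]],[0,[0,-294,-20],[0,0,0]],[0,[0,-294,-20],[0,0,0]],[0,[0,-294,-20],[0,0,0]],[0,[-215,-334,-20],[0,0,0]],[0,[-215,-334,-20],[0,0,0]],[0,[-215,-334,-20],[0,0,0]],[0,[-215,-334,-20],[0,0,0]]]'
python3 - <<'E'
from h import *
s=bot.get_state();M=R.from_rotvec(s["ee_rot"]).as_matrix();o=s["tool_pos"]
print(o,s["joint_positions"].round(2),M.round(3))
for P in([300,330,250],[440,150,250],[395,-147,250],[393,-149,100]):print(P,((np.array(P)-o)@M).round())
E
```

```text
time: 1.1
tool_pos: [251.6, 352.1, 251.5]
ee_rot: [0.356, 3.121, 0.001]
ft_force: [1.1, 1.5, -0.5]
gripper_width: -0.2
grasp_force: 0.0
[251.5877323  352.0833026  251.47139883] [-1.18  0.19  0.15  2.22 -0.04  0.73  0.34] [[-0.974  0.225  0.   ]
 [ 0.225  0.974  0.   ]
 [-0.     0.    -1.   ]]
[300, 330, 250] [-52. -11.   1.]
[440, 150, 250] [-229. -154.    1.]
[395, -147, 250] [-252. -454.    1.]
[393, -149, 100] [-251. -456.  151.]
```

```bash
python3 -m creep '[[0,[-55,-12,0],[0,0,0]],[0,[-55,-12,0],[0,0,0]],[0,[-229,-154,0],[0,0,6]],[0,[-229,-154,0],[0,0,12]],[0,[-229,-154,0],[0,0,17]],[0,[-229,-154,0],[0,0,17]],[0,[-229,-154,0],[0,0,17]],[0,[-229,-154,0],[0,0,17]],[0,[-252,-454,0],[0,0,17]],[0,[-252,-454,0],[0,0,17]],[0,[-252,-454,0],[0,0,17]],[0,[-252,-454,0],[0,0,17]]]'
cat > go.py <<'E'
from h import *
import sys,json
s=bot.get_state();M=R.from_rotvec(s["ee_rot"]).as_matrix();o=s["tool_pos"];p=np.load("fix.npy")
f=np.array([np.cos(p[2]),np.sin(p[2])]);d=o[:2]-p[:2]
print("tcp",o.round(1),"fixture",round(d@f,1),round(-d[0]*f[1]+d[1]*f[0],1),"q",s["joint_positions"].round(2),"F",s["ft_force"].round(1))
print("y az in fixture deg",np.degrees(np.arctan2(M[1,1],M[0,1])-p[2]).round(2),"z",M[:,2].round(3))
for P in json.loads(sys.argv[1]):print(P,((world(p,[P])[0]-o)@M).round(1))
E
python3 go.py '[[-193,0,250],[-193,0,100],[-193,0,20]]'
```

```text
time: 2.1
tool_pos: [412.7, -15.5, 251.2]
ee_rot: [-0.815, -3.034, 0.0]
ft_force: [1.2, 0.3, -0.2]
gripper_width: 0.1
grasp_force: 0.0
tcp [412.7 -15.5 251.2] fixture -66.0 49.3 q [-0.45  0.18  0.44  2.27 -0.11  0.72  1.11] F [ 1.2  0.3 -0.2]
y az in fixture deg -0.19 z [-0. -0. -1.]
[-193, 0, 250] [ -49.8 -126.8    1.2]
[-193, 0, 100] [ -49.8 -126.8  151.2]
[-193, 0, 20] [ -49.8 -126.8  231.2]
```

```bash
python3 -m creep '[[0,[-50,-127,0],[0,0,0]],[0,[-50,-127,0],[0,0,0]],[0,[-50,-127,0],[0,0,0]],[0,[-50,-127,0],[0,0,0]],[0,[-50,-127,60],[0,0,0]],[0,[-50,-127,120],[0,0,0]],[0,[-50,-127,150],[0,0,0]],[0,[-50,-127,160],[0,0,0]],[0,[-50,-127,160],[0,0,0]],[0,[-50,-127,160],[0,0,0]]]'
python3 go.py '[[-193,0,100],[-193,0,20]]'
python3 - <<'E'
from h import *
a=bot.snapshot("top");b=bot.snapshot("side")
c=cv2.resize(a[130:230,190:290],None,fx=4,fy=4,interpolation=2);d=cv2.resize(b[100:200,205:305],None,fx=4,fy=4,interpolation=2)
cv2.imwrite("pics/c3.png",np.hstack([c,d])[:,:,::-1])
E
```

```text
time: 2.93
tool_pos: [391.6, -148.6, 90.2]
ee_rot: [-0.816, -3.029, -0.0]
ft_force: [-0.6, 0.3, 0.7]
gripper_width: -0.1
grasp_force: 0.0
tcp [ 391.6 -148.6   90.2] fixture -192.0 1.3 q [ 0.05  0.5   0.27  2.39 -0.45  0.3   1.77] F [-0.6  0.3  0.7]
y az in fixture deg -0.28 z [-0.005  0.001 -1.   ]
[-193, 0, 100] [-1.3 -1.  -9.8]
[-193, 0, 20] [-1.7 -0.9 70.2]
```

View pics/c3.png

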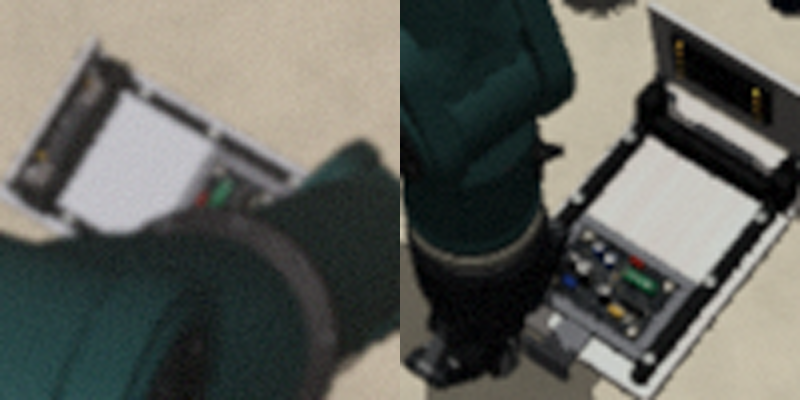

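The gripper stands just outside the tab: in the right half the fingertips are at (440,360) and the tab at (550,350). Next I lower it and check the height.

```bash
python3 -m creep '[[0,[-2,0,30],[0,0,0]],[0,[-2,0,52],[0,0,0]],[0,[-2,0,62],[0,0,0]],[0,[-2,0,67],[0,0,0]],[0,[-2,0,67],[0,0,0]],[0,[-2,0,67],[0,0,0]]]'
python3 go.py '[[-166,0,21],[-88,0,21]]'
```

```text
time: 3.53
tool_pos: [395.8, -150.1, 25.9]
ee_rot: [0.815, 3.031, -0.001]
ft_force: [0.1, 1.0, 0.2]
gripper_width: 0.2
grasp_force: 0.0
tcp [ 395.8 -150.1   25.9] fixture -191.2 -3.1 q [ 0.18  0.64  0.1   2.4  -0.54  0.11  1.84] F [0.1 1.  0.2]
y az in fixture deg -0.21 z [ 0.003 -0.001 -1.   ]
[-166, 0, 21] [ 3.2 25.2  4.9]
[-88, 0, 21] [  3.5 103.2   4.9]
```

```bash
python3 -m creep '[[0,[2,5,1],[0,0,0]],[0,[3,10,3],[0,0,0]],[0,[3,14,4],[0,0,0]],[0,[3,18,4],[0,0,0]],[0,[3,21,4],[0,0,0]],[0,[3,24,4],[0,0,0]],[0,[3,27,4],[0,0,0]],[0,[3,30,4],[0,0,0]],[0,[3,33,4],[0,0,0]],[0,[3,36,4],[0,0,0]]]'
python3 go.py '[[-88,0,21]]'
```

```text
time: 4.37
tool_pos: [409.7, -117.4, 20.3]
ee_rot: [-0.817, -3.033, 0.001]
ft_force: [-0.7, -1.7, 0.1]
gripper_width: 0.0
grasp_force: 1.3
tcp [ 409.7 -117.4   20.3] fixture -155.9 1.2 q [ 0.1   0.66  0.1   2.39 -0.58  0.11  1.8 ] F [-0.7 -1.7  0.1]
y az in fixture deg -0.28 z [-0.    -0.001 -1.   ]
[-88, 0, 21] [-0.8 67.9 -0.8]
```

```bash
python3 -m creep '[[0,[0,4,0],[0,0,0]],[0,[0,9,0],[0,0,0]],[0,[0,14,0],[0,0,0]],[0,[0,19,0],[0,0,0]],[0,[0,24,0],[0,0,0]],[0,[0,29,0],[0,0,0]],[0,[0,34,0],[0,0,0]],[0,[0,39,0],[0,0,0]],[0,[0,44,0],[0,0,0]],[0,[0,48,0],[0,0,0]],[0,[0,51,0],[0,0,0]],[0,[0,53,0],[0,0,0]]]'
python3 go.py '[[-88,0,21]]'
```

```text
time: 5.37
tool_pos: [436.8, -70.7, 20.3]
ee_rot: [0.815, 3.034, 0.0]
ft_force: [-2.2, -3.6, -0.4]
gripper_width: -0.0
grasp_force: 1.2
tcp [436.8 -70.7  20.3] fixture -101.9 0.9 q [-0.05  0.66  0.14  2.36 -0.62  0.15  1.73] F [-2.2 -3.6 -0.4]
y az in fixture deg -0.2 z [ 0.  0. -1.]
[-88, 0, 21] [-0.8 13.9 -0.7]
```

```bash
python3 -m creep '[[0,[0,1.5,0],[0,0,0]],[0,[0,3,0],[0,0,0]],[0,[0,4.5,0],[0,0,0]],[0,[0,6,0],[0,0,0]],[0,[0,7,0],[0,0,0]],[0,[0,8,0],[0,0,0]]]'
python3 go.py '[[-88,0,21]]'
```

```text
time: 5.87
tool_pos: [440.6, -64.2, 20.3]
ee_rot: [-0.816, -3.034, 0.0]
ft_force: [-1.4, -2.7, 0.7]
gripper_width: -0.1
grasp_force: 1.1
tcp [440.6 -64.2  20.3] fixture -94.4 0.8 q [-0.07  0.66  0.15  2.35 -0.62  0.16  1.71] F [-1.4 -2.7  0.7]
y az in fixture deg -0.23 z [-0. -0. -1.]
[-88, 0, 21] [-0.8  6.4 -0.7]
```

Still sliding at about 3 N. I continue in small steps until the stop.

```bash
python3 -m creep '[[0,[0,1,0],[0,0,0]],[0,[0,2,0],[0,0,0]],[0,[0,3,0],[0,0,0]],[0,[0,4,0],[0,0,0]]]'
python3 -m creep '[[0,[0,1,0],[0,0,0]],[0,[0,2,0],[0,0,0]]]'
python3 go.py '[[-88,0,21]]'
```

```text
time: 6.2
tool_pos: [442.6, -60.8, 20.3]
ee_rot: [-0.816, -3.034, 0.0]
ft_force: [-1.8, -1.9, -0.1]
gripper_width: -0.2
grasp_force: 1.1
time: 6.37
tool_pos: [443.7, -59.0, 20.3]
ee_rot: [-0.816, -3.034, -0.0]
ft_force: [-1.2, -2.1, -0.7]
gripper_width: 0.4
grasp_force: 1.1
tcp [443.7 -59.   20.3] fixture -88.3 0.8 q [-0.08  0.67  0.15  2.35 -0.63  0.16  1.71] F [-1.2 -2.1 -0.7]
y az in fixture deg -0.23 z [-0.  0. -1.]
[-88, 0, 21] [-0.8  0.3 -0.7]
```

```bash
python3 -m creep '[[0,[0,1,0],[0,0,0]],[0,[0,2,0],[0,0,0]]]'
python3 -m creep '[[0,[0,1,0],[0,0,0]],[0,[0,2,0],[0,0,0]]]'
python3 go.py '[[-88,0,21]]'
```

```text
time: 6.53
tool_pos: [444.7, -57.9, 20.3]
ee_rot: [0.817, 3.033, -0.001]
ft_force: [-1.4, -4.8, 0.1]
gripper_width: -0.0
grasp_force: 2.6
time: 6.7
tool_pos: [445.0, -57.9, 20.3]
ee_rot: [0.82, 3.032, -0.005]
ft_force: [-3.9, -9.2, 1.6]
gripper_width: 0.0
grasp_force: 4.7
tcp [445.  -57.9  20.3] fixture -86.7 0.2 q [-0.09  0.67  0.16  2.35 -0.63  0.16  1.7 ] F [-3.9 -9.2  1.6]
y az in fixture deg -0.38 z [ 0.    -0.003 -1.   ]
[-88, 0, 21] [-0.2 -1.3 -0.7]
```

Force jumped to 10 N with no further advance at the expected place, so the tray is against its stop. Next I back off, lift and go over.

```bash
python3 -m creep '[[0,[0,-4,0],[0,0,0]],[0,[0,-14,0],[0,0,0]],[0,[0,-24,0],[0,0,0]],[0,[0,-24,-30],[0,0,0]],[0,[0,-24,-70],[0,0,0]],[0,[0,-24,-110],[0,0,0]],[0,[0,-24,-150],[0,0,0]],[0,[0,-24,-190],[0,0,0]],[0,[0,-24,-210],[0,0,0]],[0,[0,-24,-210],[0,0,0]]]'
python3 go.py '[[-111,0,230],[102,0,230]]'
```

```text
time: 7.53
tool_pos: [437.1, -75.9, 234.5]
ee_rot: [0.81, 3.026, 0.007]
ft_force: [0.1, 0.1, 0.0]
gripper_width: 0.1
grasp_force: 0.0
tcp [437.1 -75.9 234.5] fixture -106.3 -1.9 q [-0.46  0.27  0.66  2.24 -0.27  0.69  1.43] F [0.1 0.1 0. ]
y az in fixture deg -0.11 z [ 0.01   0.002 -1.   ]
[-111, 0, 230] [ 2.  -4.7  4.5]
[102, 0, 230] [  2.4 208.3   5.9]
```

```bash
python3 -m creep '[[0,[1,210,0],[0,0,0]],[0,[1,210,0],[0,0,0]],[0,[1,210,0],[0,0,0]],[0,[1,210,0],[0,0,0]],[0,[1,210,0],[0,0,0]],[0,[1,210,0],[0,0,0]],[0,[1,210,0],[0,0,0]],[0,[1,210,0],[0,0,0]]]'
python3 go.py '[[102,0,230],[102,0,125]]'
python3 - <<'E'
from h import *
b=bot.snapshot("side")
cv2.imwrite("pics/c4.png",cv2.resize(b[60:210,200:350],None,fx=4,fy=4,interpolation=2)[:,:,::-1])
E
```

```text
time: 8.2
tool_pos: [537.0, 105.9, 229.1]
ee_rot: [-0.813, -3.032, 0.002]
ft_force: [-0.5, -0.1, -0.9]
gripper_width: 0.0
grasp_force: 0.0
tcp [537.  105.9 229.1] fixture 101.2 2.1 q [-0.72  0.43  0.59  2.03 -0.33  0.78  1.12] F [-0.5 -0.1 -0.9]
y az in fixture deg -0.15 z [-0.003 -0.001 -1.   ]
[102, 0, 230] [-2.1  0.8 -0.9]
[102, 0, 125] [ -2.3   1.1 104.1]
```

View pics/c4.png

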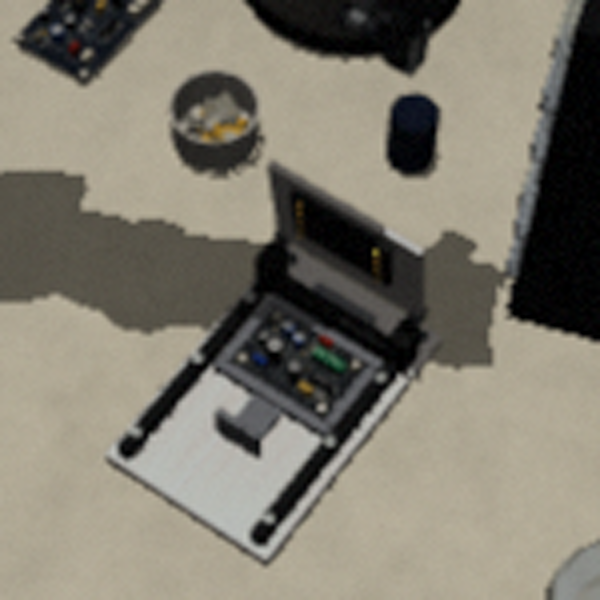

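The tray is fully in: the board is at (300,350) next to the back stop and the tab at (245,420). The cover is still upright, with edge corners at (272,165) and (425,245). The pot and capacitor are untouched. I check that the gripper projects where I expect before descending.

Run:
```python
from h import *
p=np.load("fix.npy")
q=proj("side",[bot.get_state()["tool_pos"]]);print("tcp crop",(q-[200,60])*4)
a=p[4];h=14.5
for rho,aa in[(r,x) for r in(78,) for x in (a,1.2,1,.8,.6,.4,.2,0)]:
    print(round(aa,2),"tcp x",round(60-rho*np.cos(aa)+3*np.sin(aa)+h,1),"z",round(54+rho*np.sin(aa)+3*np.cos(aa),1))
for m in(1.3,1.392,1.5):
  e=60-92*np.cos(m)+3*np.sin(m);z=54+92*np.sin(m)+3*np.cos(m)
  print(m,((proj("side",world(p,[[e,59,z],[e,-59,z]]))-[200,60])*4).round().tolist())
# tray check
print(((proj("side",world(p,[[-73,18,38],[-73,-18,38]]))-[200,60])*4).round().tolist())
```

```text
tcp crop [[397.34862739  62.20524815]]
1.39 tcp x 63.6 z 131.3
1.2 tcp x 49.0 z 127.8
1 tcp x 34.9 z 121.3
0.8 tcp x 22.3 z 112.0
0.6 tcp x 11.8 z 100.5
0.4 tcp x 3.8 z 87.1
0.2 tcp x -1.3 z 72.4
0 tcp x -3.5 z 57.0
1.3 [[258.0, 172.0], [413.0, 264.0]]
1.392 [[266.0, 162.0], [421.0, 254.0]]
1.5 [[275.0, 150.0], [430.0, 242.0]]
[[209.0, 410.0], [253.0, 439.0]]
```

```bash
python3 -m creep '[[0,[-2,0,35],[0,0,0]],[0,[-2,0,70],[0,0,0]],[0,[-2,0,92],[0,0,0]],[0,[-2,0,98],[0,0,0]],[0,[-2,0,98],[0,0,0]],[0,[-2,-8,98],[0,0,0]],[0,[-2,-14,98],[0,0,0]],[0,[-2,-18,98],[0,0,0]]]'
python3 go.py '[[64,0,131],[49,0,128]]'
```

```text
time: 8.92
tool_pos: [531.0, 87.7, 133.9]
ee_rot: [0.818, 3.031, 0.001]
ft_force: [-0.4, -0.7, 0.3]
gripper_width: 0.1
grasp_force: 0.0
tcp [531.   87.7 133.9] fixture 82.4 -1.9 q [-0.6   0.55  0.48  2.12 -0.46  0.57  1.26] F [-0.4 -0.7  0.3]
y az in fixture deg -0.33 z [ 0.002  0.    -1.   ]
[64, 0, 131] [  1.8 -18.4   2.8]
[49, 0, 128] [  1.7 -33.4   5.8]
```

```bash
python3 -m creep '[[0,[1,-5,2],[0,0,0]],[0,[1,-10,2],[0,0,0]],[0,[1,-14,2],[0,0,0]],[0,[1,-18,3],[0,0,0]],[0,[1,-22,4],[0,0,0]],[0,[1,-26,4],[0,0,0]],[0,[1,-30,5],[0,0,0]],[0,[1,-34,6],[0,0,0]]]'
python3 go.py '[[35,0,121],[22,0,112],[12,0,100.5]]'
```

```text
time: 9.58
tool_pos: [512.9, 60.2, 126.3]
ee_rot: [0.815, 3.033, 0.0]
ft_force: [0.8, 1.2, 0.3]
gripper_width: 0.0
grasp_force: 0.4
tcp [512.9  60.2 126.3] fixture 49.5 0.1 q [-0.54  0.54  0.46  2.17 -0.47  0.53  1.32] F [0.8 1.2 0.3]
y az in fixture deg -0.21 z [ 0.  0. -1.]
[35, 0, 121] [ -0.1 -14.5   5.3]
[22, 0, 112] [ -0.2 -27.5  14.3]
[12, 0, 100.5] [ -0.2 -37.5  25.8]
```

```bash
python3 -m creep '[[0,[0,-4,1],[0,0,0]],[0,[0,-8,2.5],[0,0,0]],[0,[0,-11.5,4],[0,0,0]],[0,[0,-14.5,5.5],[0,0,0]],[0,[0,-18,7.5],[0,0,0]],[0,[0,-21,9.5],[0,0,0]],[0,[0,-24.5,12],[0,0,0]],[0,[0,-27.5,14.5],[0,0,0]],[0,[0,-30,17],[0,0,0]],[0,[0,-32.5,20],[0,0,0]],[0,[0,-35,23],[0,0,0]],[0,[0,-37.5,26],[0,0,0]]]'
python3 go.py '[[4,0,87],[-1,0,72.5],[-3.5,0,57]]'
```

```text
time: 10.58
tool_pos: [493.8, 27.7, 99.9]
ee_rot: [-0.816, -3.034, 0.0]
ft_force: [0.3, 0.3, 1.3]
gripper_width: 0.0
grasp_force: 0.4
tcp [493.8  27.7  99.9] fixture 11.8 0.5 q [-0.44  0.56  0.4   2.23 -0.5   0.44  1.41] F [0.3 0.3 1.3]
y az in fixture deg -0.22 z [-0. -0. -1.]
[4, 0, 87] [-0.6 -7.7 12.9]
[-1, 0, 72.5] [ -0.6 -12.7  27.5]
[-3.5, 0, 57] [ -0.6 -15.2  43. ]
```

```bash
python3 -m creep '[[0,[0,-2.5,3],[0,0,0]],[0,[0,-4.5,6.5],[0,0,0]],[0,[0,-6.5,10],[0,0,0]],[0,[0,-8,13.5],[0,0,0]],[0,[0,-9.5,17],[0,0,0]],[0,[0,-11,20.5],[0,0,0]],[0,[0,-12,24],[0,0,0]],[0,[0,-13,28],[0,0,0]],[0,[0,-14,31.5],[0,0,0]],[0,[0,-14.5,35],[0,0,0]],[0,[0,-15,38],[0,0,0]],[0,[0,-15,40],[0,0,0]]]'
python3 go.py '[[-3.5,0,57]]'
```

```text
time: 11.58
tool_pos: [486.4, 14.8, 59.9]
ee_rot: [-0.816, -3.033, 0.0]
ft_force: [-0.6, -1.9, 1.9]
gripper_width: -0.2
grasp_force: 0.2
tcp [486.4  14.8  59.9] fixture -3.1 0.5 q [-0.35  0.62  0.31  2.26 -0.56  0.33  1.48] F [-0.6 -1.9  1.9]
y az in fixture deg -0.23 z [-0. -0. -1.]
[-3.5, 0, 57] [-0.5 -0.4  2.9]
```

```bash
python3 -m creep '[[0,[0,0,1],[0,0,0]],[0,[0,0,2],[0,0,0]],[0,[0,0,3],[0,0,0]]]'
python3 -m creep '[[0,[0,0,0.7],[0,0,0]],[0,[0,0,1.4],[0,0,0]]]'
python3 -m creep '[[0,[0,0,0.7],[0,0,0]],[0,[0,0,1.4],[0,0,0]]]'
```

```text
time: 11.83
tool_pos: [486.5, 14.9, 57.3]
ee_rot: [-0.816, -3.034, -0.0]
ft_force: [-0.4, -0.3, 1.0]
gripper_width: 0.1
grasp_force: 0.2
time: 12.0
tool_pos: [486.5, 14.9, 56.8]
ee_rot: [-0.816, -3.034, -0.002]
ft_force: [-4.1, 0.0, 19.5]
gripper_width: -0.0
grasp_force: 9.9
time: 12.17
tool_pos: [486.5, 14.9, 56.6]
ee_rot: [-0.817, -3.033, -0.003]
ft_force: [-4.9, 0.1, 33.4]
gripper_width: -0.2
grasp_force: 16.8
```

Contact at z = 56.8 with a firm rise in force, so the cover is shut. I lift off and look.

```bash
python3 -m creep '[[0,[0,0,-3],[0,0,0]],[0,[0,0,-12],[0,0,0]],[0,[0,0,-40],[0,0,0]],[0,[0,0,-80],[0,0,0]],[0,[0,0,-120],[0,0,0]],[0,[0,-40,-150],[0,0,0]],[0,[0,-80,-160],[0,0,0]],[0,[0,-120,-160],[0,0,0]],[0,[-40,-120,-160],[0,0,0]],[0,[-40,-120,-160],[0,0,0]]]'
python3 - <<'E'
from h import *
b=bot.snapshot("side")
cv2.imwrite("pics/c5.png",cv2.resize(b[70:205,205:355],None,fx=4,fy=4,interpolation=2)[:,:,::-1])
E
```

```text
time: 13.0
tool_pos: [462.2, -114.4, 215.7]
ee_rot: [0.826, 3.025, -0.003]
ft_force: [2.0, 0.6, 0.4]
gripper_width: -0.0
grasp_force: 0.0
```

View pics/c5.png

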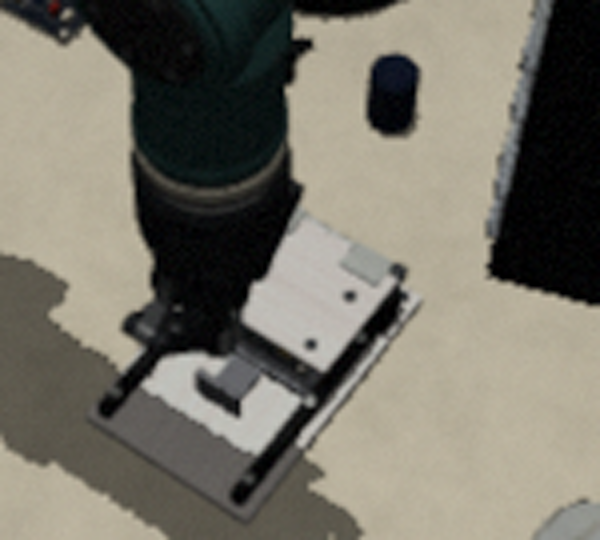

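The cover lies flat above the board, around (320,300). The tray's tab at (220,385) has not moved since it was pushed in, and the capacitor stands in its place. I hand in.

```bash
python3 -m creep '[[0,[0,0,0],[0,0,0]],[0,[0,0,0],[0,0,0]],[0,[0,0,0],[0,0,0]]]'; python3 -c "
from plant import bot
print(bot.finish_job())"
```

```text
time: 13.3
tool_pos: [460.4, -107.9, 214.4]
ee_rot: [-0.813, -3.033, -0.001]
ft_force: [0.2, -0.2, 0.1]
gripper_width: -0.0
grasp_force: 0.0
the job is handed in; nothing more can be done
None
```

I pushed the tray in against its back stop and then the cover down until it lay shut, and handed the job in at about 13 s; I moved none of the bystanders, though the last picture only shows the capacitor in place.

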